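Fit a pivot pin from the slide-lid spares box

ROBOT

A 6-joint arm with a two-finger parallel gripper is mounted at the origin on the work surface. World frame = base frame: x ahead of the robot, y to its left, z up, the work surface at z = 0. Lengths are in m, angles in rad, forces in N, time in s.
With the tool pointing down it reaches from about 0.425 to 0.95 m from the base axis. Payload 3.5 kg.
Tool frame: the origin (TCP) lies at the very end of the fingers, on their centre line; the grasp point (between the pads) lies 19 mm behind it (grip_depth is the distance from the TCP to the grasp point, in m); z points along the fingers, x is the direction in which the jaws open and shut, and the axes are right-handed (so a half turn about z gives the same grasp; the last joint's range is limited). The gripper opens to 85 mm and grips with 20 to 120 N. Pads are 22 mm wide; open, the fingers measure 114 mm over their backs; the gripper's body (76 mm by 85 mm) begins 54 mm behind the grasp point. The pads swing forward as they close: fully open they stand 13 mm farther back than shut.
Start: joints at [1.119, 0.286, 1.577, -0, 1.279, -0.15], TCP at [0.201, 0.644, 0.196] pointing down, gripper open.
Joint ranges: [-2.77, 2.77], [-0.9, 2.22], [0.21, 2.48], [-1.53, 4.67], [0.24, 2.81], [-2.84, 2.84]. Speed limits (rad/s): [2.79, 2.79, 3.14, 3.14, 3.14, 3.14].

INTERFACE

Orientations are given as a unit quaternion [x, y, z, w].
In Python, from station import read_state, read_camera, job_done, grip_depth gives the robot as it stands.
- The arm moves only by the shell command python3 -m creep 'ROWS'. ROWS is JSON, a list of rows, each a list of 3 entries, a list of its own where there are three numbers: the shift along the world's x, y, z in cm, then the turn, a rotation vector about the world's x, y, z in rad, then the opening in per cent of the stroke, from 0 (shut) to 100 (fully open). In form: [[[x, y, z], [rx, ry, rz], grip], ...]. A call has 1 to 20 rows; each row is the pose to reach, as a shift and turn from the pose commanded when the call began; what a row does not reach only later rows make up. A row lasts 1/8 s, in which the tool goes at most 62.5 mm and 10.7 degrees, less where a joint would pass 70% of its speed; a pose out of reach is approached as far as the arm can. A call with a gripper value outside its range is refused whole. The fingers move at their own pace and stop on an object; the grip force is fixed at half the most. Time passes only in rows, so rows that repeat a pose let the fingers close. It gives the time, the measured TCP pose, the force and the opening at its end, in the units of the state.
- read_state(): the state, without advancing time (a new reading comes with each control period).
- read_camera(name): name is "side" or "top"; returns a dict with "image" (400x640x3 uint8, blue, green, red), "fx", "fy", "cx", "cy" (pixels), "cam_to_world" (4x4, takes a point from camera to world coordinates). Camera axes: x right, y up, looking along -z (the intrinsics and any distortion apply to the point x, -y, -z); pixel columns grow to the right and rows downward; lengths in m; the calibration is good to about 2 mm. A picture is of the moment at which its call begins. There is no depth.
- job_done(): hands the job in, once; it reports no verdict.
The state is a dict: "t": time; "joints": joint angles; "joint_velocities": joint speeds; "joint_efforts": joint torques, N m; "tool_pos": TCP position; "orientation": TCP orientation; "ft_force": force on the tool from outside, world axes, zero at the start; "torque": the same for the moment, N m; "opening": opening from 0.0 (shut) to 1.0 (fully open).
Only numpy, scipy, OpenCV 4.12 (cv2) and the standard library are available. Lean on these libraries where they do the work, as an engineer would, in place of code of your own. Each camera call takes 0.05 s, during which the arm holds its last target.

TASK

Slide the lid of the wooden spares box fully open, lift out the thicker of the two steel pins, and press it straight down into the large blind bore of the pivot bracket until it is fully home on the bottom. Keep hold of the pin until it is home rather than dropping it, then let go. Leave the thinner pin standing in the box.

Things in the scene. Friction and masses are not known exactly. Their poses are not given: they have to be found in the camera images.
- spares_box: Fixed open-topped wooden box, 112 (x) x 172 (y) x 100 mm tall, walls 8 mm, floor 8 mm; left or right of the bracket, turned somewhat. Origin: centre of its underside, on the table; z up; its lid opens towards -x (roughly towards the robot). Inside (96 x 156 mm) a holder on the floor, top 24 mm above the table, has two round 27 mm pockets at y = +40 and -40 mm, x = 0.
- box_top (a point): Centre of the spares box's rim plane, 100 mm above the table, axes as the box's.
- lid (a joint): Sliding lid of the box, in m: 0 = shut, 0.100 = fully open against its stop (it cannot come off); may start up to 15 mm ajar. Sliding friction about 1.5 N plus light drag (6 N per m/s). Stays where it is left.
- lid_grip (a point): Centre of the wooden grip bar on the lid: 16 mm thick along x (the sliding direction), 60 mm along y, 30 mm tall, from the lid's top surface at 94 mm to 124 mm above the table; this point is half-way up (109 mm), over the box's centre when shut. Axes as the box's; opening moves it along -x. The side walls rise 6 mm above the lid's surface at y = +-78 mm.
- thick_pin_centre (a point): Plain straight steel pin, 24 mm diameter, 75 mm long, square ends, 0.2 to 0.35 kg; this point is its centre, half-way up, z along the pin. Stands upright in either pocket of the box, its foot 8 mm and its top 83 mm above the table, with 36 mm free on both sides along the box's x.
- thin_pin_centre (a point): The other pin, also 75 mm long but 16 mm in diameter, upright in the other pocket; this point is its centre, z along the pin. To be left there.
- bore_mouth (a point): Centre of the mouth of the large blind bore in the flat top of the pivot bracket, 60 mm above the table; z up out of the bore, x and y as the bracket's. Round, 25 mm wide, 30 mm deep, flat bottom, no chamfer. A pin fully home stands 45 mm proud, its centre 7.5 mm above the mouth. An 11 mm hole 45 mm to +x, 12 mm to +y is not for this pin.
- bracket: Fixed metal pivot bracket: a foot 150 (x) x 110 (y) x 12 mm under a block 110 x 80 x 48 mm, total height 60 mm. Origin: centre of its underside, on the table; z up. The large bore is at x = -15 mm, y = 0.
There are look-alikes about, which are no part of the job. Several things have the shape of the bracket; the one meant has the colours described above. What is shaped like the spares_box but green is not meant.

How it is judged:
On the way, in this order (a step that is already met when the one before it is completed fails the run):
1. the lid is slid fully open (at least 90 of its 100 mm) (value of joint lid above 0.09 m), for 0.1 s.
2. the thick pin is lifted clear of the box (height (world z) of thick_pin_centre above 0.142 m), for 0.1 s.
At the end, for the whole second after the job is handed in: The thick pin stands in the large bore, its centre within 3 mm of the bore's axis, parallel to it within 0.06 rad and within 3 mm of the bottom, released and at rest; the thin pin still stands upright in the box (horizontal distance between thick_pin_centre and bore_mouth below 0.003 m and z of thick_pin_centre in the frame of bore_mouth below 0.0105 m and angle between the z axis of thick_pin_centre and the z axis of bore_mouth, either way round below 0.06 rad and horizontal distance between thin_pin_centre and box_top below 0.06 m and height (world z) of thin_pin_centre below 0.06 m and angle between thin_pin_centre's own z axis and vertical below 0.3 rad and linear speed of thick_pin below 0.02 m/s); the robot touches nothing.
It fails at once if the thick pin is dropped (moves faster than 0.5 m/s with no finger on it) (linear speed of thick_pin above 0.5 m/s and contact force between the fingers and thick_pin below 0.1 N).
It fails at once if the thin pin is taken out of its pocket (raised by 20 mm or more) (height (world z) of thin_pin_centre above 0.0655 m).
It also fails if it takes over 58 s, if anything falls off the work surface, if the arm or the gripper's body presses on something with over 40 N, if the wrist force passes 120 N, or if a joint passes its speed limit or range.

## Working session

There is one attempt and no reset: what is moved stays moved. The work goes in short steps, Python scripts to look and compute and a shell command to move; the robot and the scene stay as the last step left them, time stands still between calls to the robot, and variables do not carry over. Pictures are saved under pics/ and viewed, and the job is handed in when it is done.

```bash
mkdir -p pics; ls; python3 - <<'E'
from station import *
import cv2
s=read_state();print(s['t'],s['tool_pos'],s['orientation'],s['opening'],grip_depth)
for n in("side","top"):
    c=read_camera(n);cv2.imwrite(f"pics/{n}0.png",c['image']);print({k:v for k,v in c.items() if k!='image'})
E
```

```text
pics
0.0 [0.20029531 0.64381728 0.19432864] [ 8.05388320e-01  5.92746352e-01 -1.05752185e-03  5.44796128e-04] 1.002466147561776 0.0187
{'fx': 368.91847325777735, 'fy': 368.91847325777735, 'cx': 320.4279567777173, 'cy': 202.60476160106143, 'cam_to_world': array([[ 0.92363562,  0.22519853, -0.31013363,  0.17044814],
       [-0.38296583,  0.50994145, -0.77025768, -0.6027509 ],
       [-0.01531091,  0.83020801,  0.55724343,  0.54779649],
       [ 0.        ,  0.        ,  0.        ,  1.        ]])}
{'fx': 464.05802475432563, 'fy': 464.05802475432563, 'cx': 326.71528635700156, 'cy': 201.4090002158725, 'cam_to_world': array([[ 0.02634976,  0.99405036, -0.10568615,  0.28199258],
       [-0.9996428 ,  0.02667447,  0.00165981,  0.03897412],
       [ 0.00446906,  0.10560467,  0.99439815,  1.42047767],
       [ 0.        ,  0.        ,  0.        ,  1.        ]])}
```

View pics/side0.png

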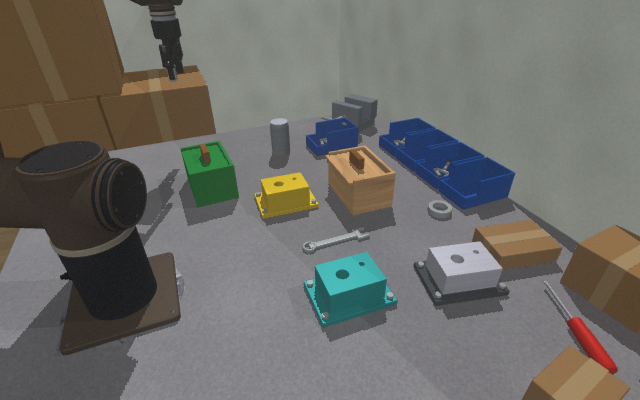

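View pics/top0.png

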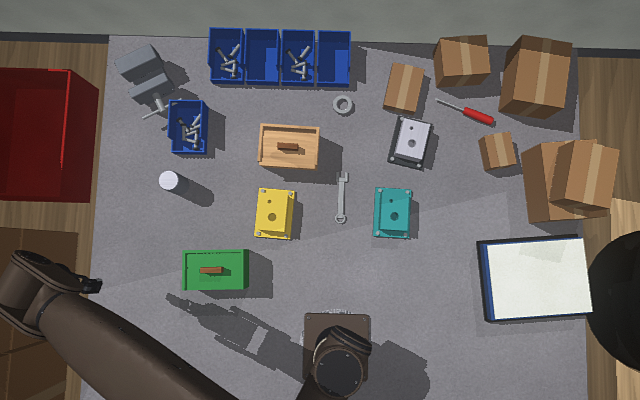

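The wooden box is at top-view (289,146). The silver bracket with a dark foot, at (410,142), is the metal one. The yellow and teal brackets and the green box are decoys. Next I'll enlarge the crops.

```bash
cat > h.py <<'E'
import numpy as np,cv2
from station import *
def pix2w(c,u,v,z):
    M=c['cam_to_world'];d=np.array([(u-c['cx'])/c['fx'],-(v-c['cy'])/c['fy'],-1.]);d=M[:3,:3]@d;o=M[:3,3]
    return o+d*(z-o[2])/d[2]
def w2pix(c,p):
    M=c['cam_to_world'];q=M[:3,:3].T@(np.asarray(p)-M[:3,3]);return np.array([c['cx']+c['fx']*q[0]/-q[2],c['cy']-c['fy']*q[1]/-q[2]])
def crop(im,u0,v0,w,h,s,name):
    cv2.imwrite('pics/'+name,cv2.resize(im[v0:v0+h,u0:u0+w],None,fx=s,fy=s,interpolation=cv2.INTER_CUBIC))
E
python3 - <<'E'
from h import *
t=cv2.imread('pics/top0.png');s=cv2.imread('pics/side0.png')
crop(t,250,110,80,70,8,'a1.png');crop(t,375,100,80,75,8,'a2.png');crop(s,320,140,80,75,8,'a3.png');crop(s,410,230,100,75,8,'a4.png')
E
```

```text
(no output)
```

View pics/a1.png

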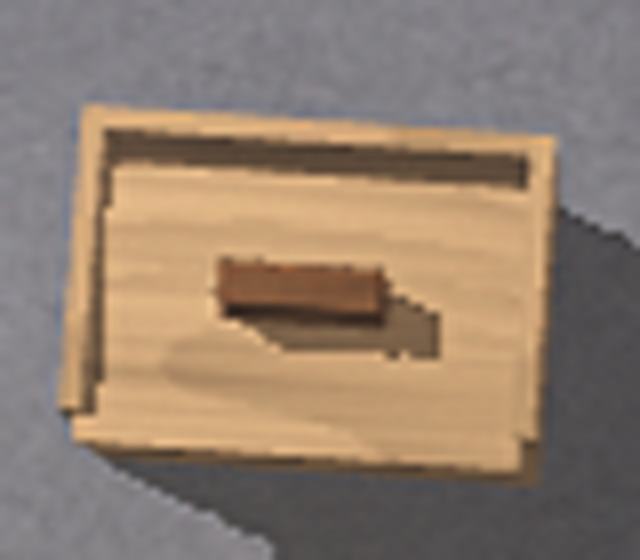

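View pics/a2.png

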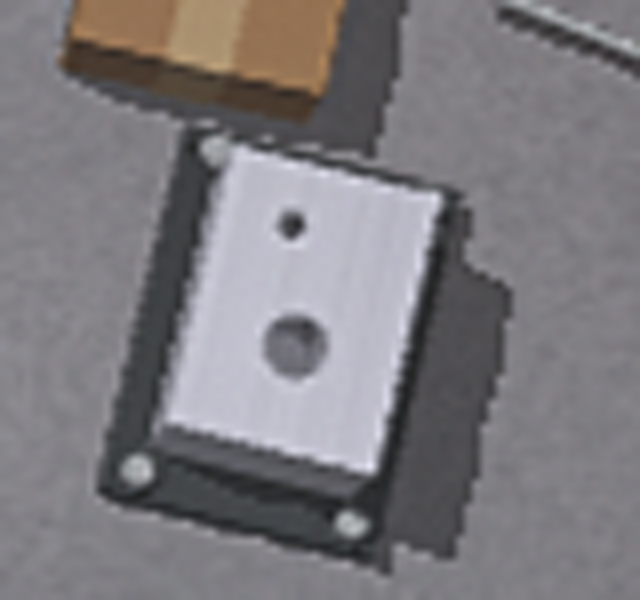

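View pics/a3.png

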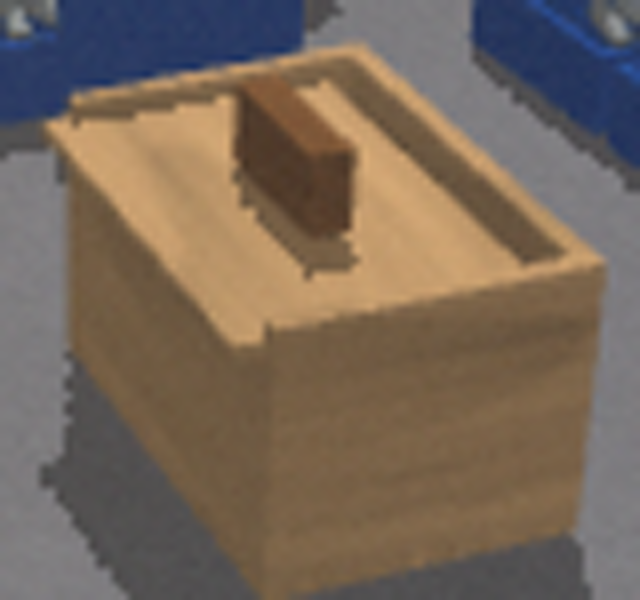

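View pics/a4.png

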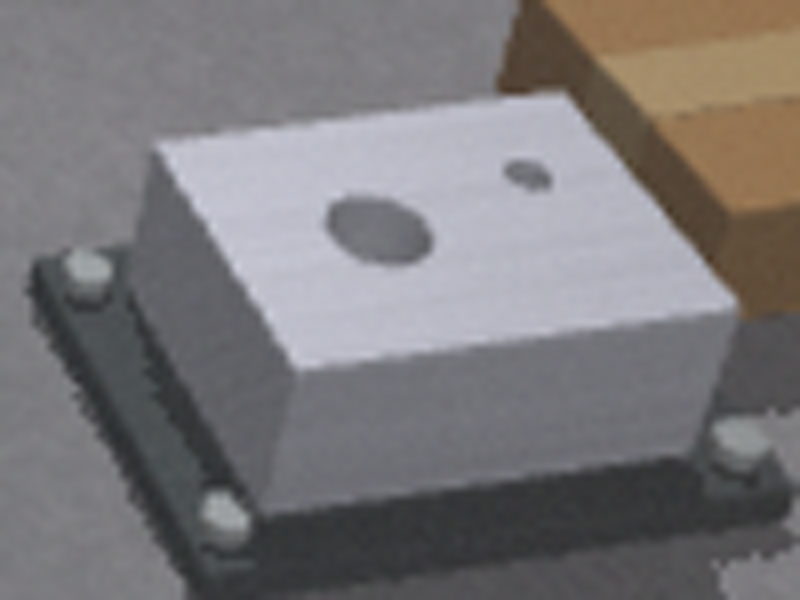

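```bash
python3 - <<'E'
from h import *
t=read_camera('top');s=read_camera('side')
def P(c,o,pts,z):
    r=[]
    for x,y in pts:
        r.append(pix2w(c,o[0]+(x+.5)/8-.5,o[1]+(y+.5)/8-.5,z)[:2])
    return np.array(r)
np.set_printoptions(precision=4,suppress=True)
def show(n,a):
    print(n,a.tolist() if 0 else a.round(4).tolist())
show('top back corners',P(t,(250,110),[(85,105),(555,138)],.1))
show('top front tabs',P(t,(250,110),[(62,410),(540,440)],.1))
show('top grip',P(t,(250,110),[(218,260),(385,270),(383,315),(222,305)],.124))
show('side rim far,nearR',P(s,(320,140),[(360,45),(604,262),(268,325),(72,97)],.1))
show('side grip top',P(s,(320,140),[(240,88),(275,75),(353,148),(316,160)],.124))
show('side lid front',P(s,(320,140),[(50,122),(235,345)],.094))
a=P(t,(375,100),[(296,347),(291,224)],.06);show('bore,hole top',a)
b=P(s,(410,230),[(379,230),(527,174)],.06);show('side',b)
for q in (a,b):
    d=q[1]-q[0];print(np.linalg.norm(d),'yaw',np.arctan2(d[1],d[0])-np.arctan2(12,60), np.arctan2(d[1],d[0])-np.arctan2(12,45))
show('block top',P(t,(375,100),[(228,140),(445,195),(378,475),(160,425)],.06))
show('block side',P(s,(410,230),[(155,145),(567,92),(738,303),(298,370)],.06))
print(read_state()['t'])
E
```

```text
top back corners [[0.6476, 0.2365], [0.64, 0.0652]]
top front tabs [[0.5348, 0.2401], [0.5285, 0.0674]]
top grip [[0.5858, 0.1833], [0.5838, 0.1238], [0.5675, 0.124], [0.5696, 0.1813]]
side rim far,nearR [[0.6451, 0.2346], [0.6395, 0.0657], [0.5278, 0.0735], [0.5359, 0.2385]]
side grip top [[0.5688, 0.1769], [0.5835, 0.1809], [0.5821, 0.1241], [0.5678, 0.1216]]
side lid front [[0.5263, 0.2351], [0.5183, 0.076]]
bore,hole top [[0.6092, -0.2123], [0.6562, -0.2101]]
side [[0.6084, -0.2119], [0.6548, -0.2101]]
0.04704410704146813 yaw -0.1504541004750999 -0.21366093237256018
0.04643378134435712 yaw -0.15869785818106383 -0.2219046900785241
block top [[0.6878, -0.1862], [0.6689, -0.2679], [0.5614, -0.2432], [0.5781, -0.1618]]
block side [[0.5781, -0.1649], [0.6859, -0.1895], [0.6679, -0.2648], [0.5607, -0.242]]
0.2
```

```bash
python3 -m creep '[[[37.5,-49.2,1],[0,0,-1.313],50],[[37.5,-49.2,1],[0,0,-1.313],50],[[37.5,-49.2,1],[0,0,-1.313],50],[[37.5,-49.2,1],[0,0,-1.313],50],[[37.5,-49.2,1],[0,0,-1.313],50],[[37.5,-49.2,1],[0,0,-1.313],50],[[37.5,-49.2,1],[0,0,-1.313],50],[[37.5,-49.2,1],[0,0,-1.313],50],[[37.5,-49.2,1],[0,0,-1.313],50],[[37.5,-49.2,1],[0,0,-1.313],50],[[37.5,-49.2,1],[0,0,-1.313],50],[[37.5,-49.2,1],[0,0,-1.313],50],[[37.5,-49.2,1],[0,0,-1.313],50]]'
python3 - <<'E'
from h import *
s=read_state();print(s['t'],s['tool_pos'],s['joints'])
from scipy.spatial.transform import Rotation as R
print(R.from_quat(s['orientation']).as_matrix().round(3))
t=read_camera('top');cv2.imwrite('pics/t1.png',t['image']);crop(t['image'],210,80,160,120,5,'t1c.png')
t=read_camera('side');cv2.imwrite('pics/s1.png',t['image']);crop(t['image'],280,70,160,140,5,'s1c.png')
E
```

```text
t: 1.82
tool_pos: [0.5748, 0.1537, 0.2056]
orientation: [1.0, -0.021, -0.0, -0.0]
ft_force: [-0.1, 0.7, 0.6]
opening: 0.498
1.825 [0.57475322 0.1536664  0.20555075] [9.07131256e-02 1.04401917e-01 1.76930235e+00 2.51481085e-04
 1.26840260e+00 1.32931098e-01]
[[ 0.999 -0.042 -0.001]
 [-0.042 -0.999  0.   ]
 [-0.001 -0.    -1.   ]]
```

View pics/s1c.png

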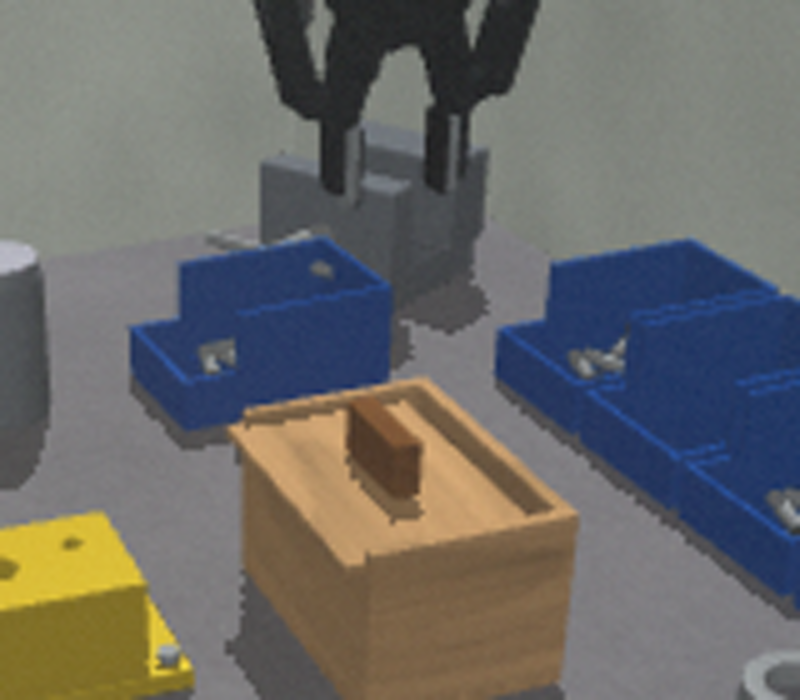

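```bash
python3 -m creep '[[[0.1,-0.1,-5],[0,0,0],50],[[0.1,-0.1,-9],[0,0,0],50],[[0.1,-0.1,-10.4],[0,0,0],50],[[0.1,-0.1,-10.4],[0,0,0],10],[[0.1,-0.1,-10.4],[0,0,0],0],[[0.1,-0.1,-10.4],[0,0,0],0],[[0.1,-0.1,-10.4],[0,0,0],0],[[0.1,-0.1,-10.4],[0,0,0],0]]'
```

```text
t: 2.92
tool_pos: [0.5768, 0.1515, 0.1022]
orientation: [1.0, -0.022, 0.0, -0.0]
ft_force: [0.1, -0.4, 0.3]
opening: -0.0
```

```bash
python3 - <<'E'
from h import *
t=read_camera('top');crop(t['image'],230,90,110,90,7,'t2c.png')
t=read_camera('side');crop(t['image'],290,90,120,120,5,'s2c.png')
E
```

```text
(no output)
```

View pics/s2c.png

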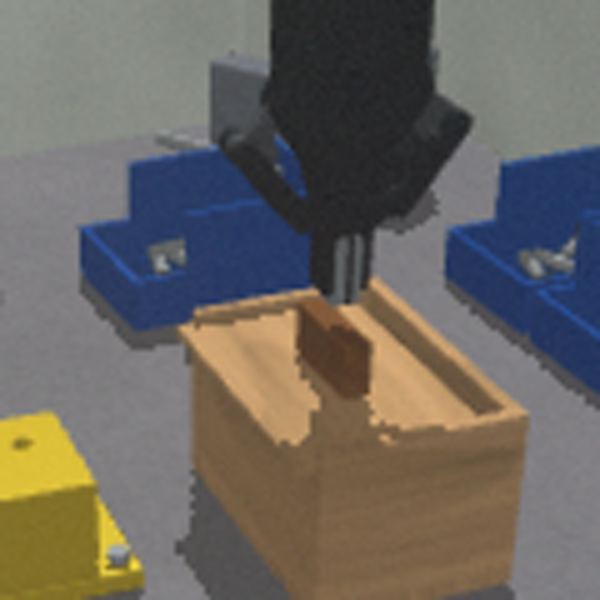

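View pics/t2c.png

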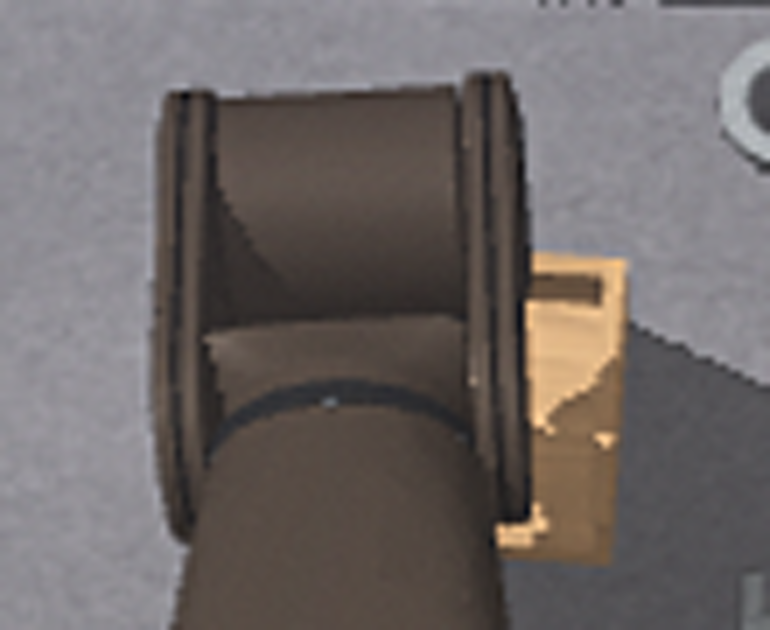

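```bash
python3 - <<'E'
from h import *
s=read_state();print(s['tool_pos'],s['ft_force'],s['opening'],s['joints'])
t=read_camera('side')
print(w2pix(t,s['tool_pos']))
for z in(.1,.124,.135,.15):print(z,pix2w(t,290+345/5,90+302/5,z))
for f in ('s1c',):
  for u,v in((340,190),(437,190)):
    for z in(.1,.2,.22):print(z,pix2w(t,280+u/5,70+v/5,z))
E
```

```text
[0.57666089 0.15144859 0.10189891] [-0.41545227 -0.47116367 -0.11942205] 0.0005125170764047125 [ 8.67897545e-02  2.08513197e-01  1.85086324e+00 -2.73898781e-05
  1.08198416e+00  1.30872874e-01]
[356.41191683 161.71621473]
0.1 [0.61541149 0.21132144 0.1       ]
0.124 [0.59156333 0.1676906  0.124     ]
0.135 [0.58063293 0.14769313 0.135     ]
0.15 [0.56572783 0.12042386 0.15      ]
0.1 [0.73673902 0.52798719 0.1       ]
0.2 [0.61027736 0.27547559 0.2       ]
0.22 [0.58498503 0.22497327 0.22      ]
0.1 [0.798229   0.49931679 0.1       ]
0.2 [0.65803566 0.25320774 0.2       ]
0.22 [0.62999699 0.20398593 0.22      ]
```

```bash
python3 - <<'E'
from h import *
t=read_camera('side')
for p in([.2003,.6438,.1943],[.2003,.6438,.225],[.2003,.6438,.235]):print(p,w2pix(t,p))
for p in([.5767,.1515,.102],[.5767,.1515,.132]):print(p,w2pix(t,p))
im=cv2.imread('pics/side0.png');crop(im,130,10,80,90,8,'s0f.png')
E
```

```text
[0.2003, 0.6438, 0.1943] [179.86979446  92.24777364]
[0.2003, 0.6438, 0.225] [177.62669878  82.42380366]
[0.2003, 0.6438, 0.235] [176.88156013  79.16035848]
[0.5767, 0.1515, 0.102] [356.4178404  161.67008476]
[0.5767, 0.1515, 0.132] [356.87828359 151.15222747]
```

View pics/s0f.png

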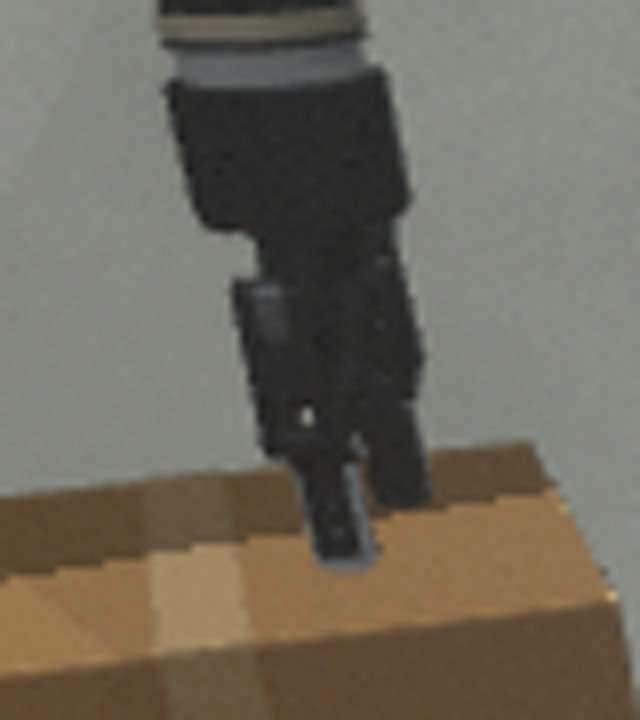

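The side view puts the fingertips at about z = 0.13, right above the bar. That is roughly 30 mm higher than the reported TCP, and it agrees with the empty grasp. I'll find the true height by gently touching the bar top, which is at 0.124.

```bash
python3 -m creep '[[[0,0,-0.2],[0,0,0],0],[[0,0,-0.4],[0,0,0],0],[[0,0,-0.5],[0,0,0],0]]'; python3 -m creep '[[[0,0,-0.1],[0,0,0],0],[[0,0,-0.2],[0,0,0],0]]'
```

```text
t: 3.5
tool_pos: [0.5764, 0.1515, 0.0963]
orientation: [1.0, -0.022, -0.0, 0.0]
ft_force: [1.6, -0.4, -1.0]
opening: -0.001
t: 3.75
tool_pos: [0.5766, 0.1515, 0.0946]
orientation: [1.0, -0.022, -0.0, -0.0]
ft_force: [0.1, 0.4, -0.4]
opening: 0.004
```

```bash
python3 -m creep '[[[0,0,-0.1],[0,0,0],0],[[0,0,-0.2],[0,0,0],0],[[0,0,-0.2],[0,0,0],0]]'; python3 -m creep '[[[0,0,-0.1],[0,0,0],0],[[0,0,-0.2],[0,0,0],0],[[0,0,-0.2],[0,0,0],0]]'; python3 - <<'E'
from h import *
t=read_camera('side');crop(t['image'],325,110,70,70,8,'s3c.png')
E
```

```text
t: 4.12
tool_pos: [0.5765, 0.1515, 0.0926]
orientation: [1.0, -0.022, -0.0, 0.0]
ft_force: [-0.6, -0.1, 0.2]
opening: 0.0
t: 4.5
tool_pos: [0.5765, 0.1515, 0.0906]
orientation: [1.0, -0.022, -0.0, 0.0]
ft_force: [0.0, 0.6, -0.3]
opening: -0.001
```

View pics/s3c.png

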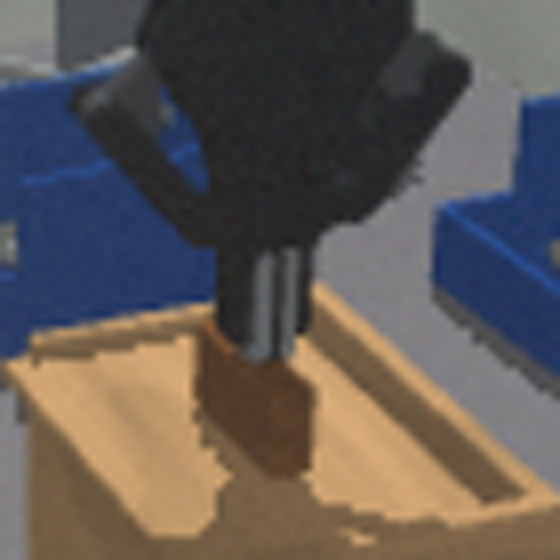

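```bash
python3 -m creep '[[[0,0,-0.1],[0,0,0],0],[[0,0,-0.1],[0,0,0],0]]';python3 -m creep '[[[0,0,-0.1],[0,0,0],0],[[0,0,-0.1],[0,0,0],0]]'; python3 - <<'E'
from h import *
t=read_camera('side')
for z in(.115,.12,.124,.13):print(pix2w(t,358.8,154.8,z))
E
```

```text
t: 4.8
tool_pos: [0.5765, 0.1515, 0.0896]
orientation: [1.0, -0.022, -0.0, 0.0]
ft_force: [0.4, -0.5, 0.6]
opening: 0.001
t: 5.05
tool_pos: [0.5765, 0.1515, 0.0886]
orientation: [1.0, -0.022, -0.0, 0.0]
ft_force: [-0.9, 0.4, -0.3]
opening: 0.002
[0.58802151 0.16116822 0.115     ]
[0.58319738 0.15234284 0.12      ]
[0.57933808 0.14528253 0.124     ]
[0.57354912 0.13469207 0.13      ]
```

```bash
for i in 1; do python3 -m creep '[[[0,0,-0.1],[0,0,0],0]]';python3 -m creep '[[[0,0,-0.1],[0,0,0],0]]';python3 -m creep '[[[0,0,-0.1],[0,0,0],0]]'; done | grep -E "pos|force"
```

```text
tool_pos: [0.5768, 0.1515, 0.0885]
ft_force: [-1.8, -1.0, 4.6]
tool_pos: [0.5775, 0.1515, 0.0884]
ft_force: [-1.3, -0.4, 8.3]
tool_pos: [0.5784, 0.1514, 0.0884]
ft_force: [-1.7, -1.2, 11.6]
```

```bash
python3 -m creep '[[[-0.1,0,1],[0,0,0],50],[[-0.1,0,1],[0,0,0],50],[[-0.1,0,1],[0,0,0],50],[[-0.1,0,1],[0,0,0],50],[[-0.1,0,0],[0,0,0],50],[[-0.1,0,-1],[0,0,0],50],[[-0.1,0,-1.8],[0,0,0],50],[[-0.1,0,-1.8],[0,0,0],20],[[-0.1,0,-1.8],[0,0,0],0],[[-0.1,0,-1.8],[0,0,0],0],[[-0.1,0,-1.8],[0,0,0],0],[[-0.1,0,-1.8],[0,0,0],0]]'; python3 - <<'E'
from h import *
t=read_camera('side');crop(t['image'],325,110,70,70,8,'s4c.png')
E
```

```text
t: 6.98
tool_pos: [0.5755, 0.1514, 0.0674]
orientation: [1.0, -0.022, -0.0, 0.0]
ft_force: [1.7, -0.7, -4.6]
opening: 0.169
```

View pics/s4c.png

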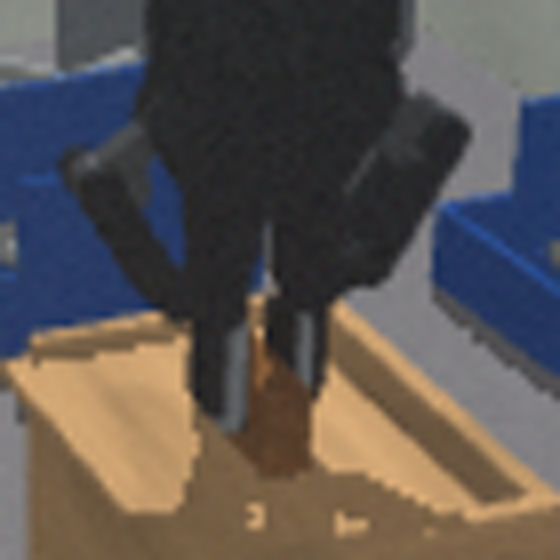

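```bash
python3 -m creep '[[[-1,0.04,0],[0,0,0],0],[[-2.5,0.11,0],[0,0,0],0],[[-4,0.18,0],[0,0,0],0],[[-5.5,0.24,0],[0,0,0],0],[[-7,0.31,0],[0,0,0],0],[[-8,0.35,0],[0,0,0],0],[[-8.5,0.37,0],[0,0,0],0],[[-8.8,0.39,0],[0,0,0],0],[[-8.8,0.39,0],[0,0,0],0]]'; python3 - <<'E'
from h import *
t=read_camera('side');crop(t['image'],280,100,120,110,6,'s5c.png')
t=read_camera('top');crop(t['image'],230,90,110,110,6,'t5c.png')
E
```

```text
t: 8.15
tool_pos: [0.4871, 0.1549, 0.0674]
orientation: [1.0, -0.022, -0.001, 0.001]
ft_force: [-0.8, -5.2, -7.9]
opening: 0.174
```

View pics/s5c.png

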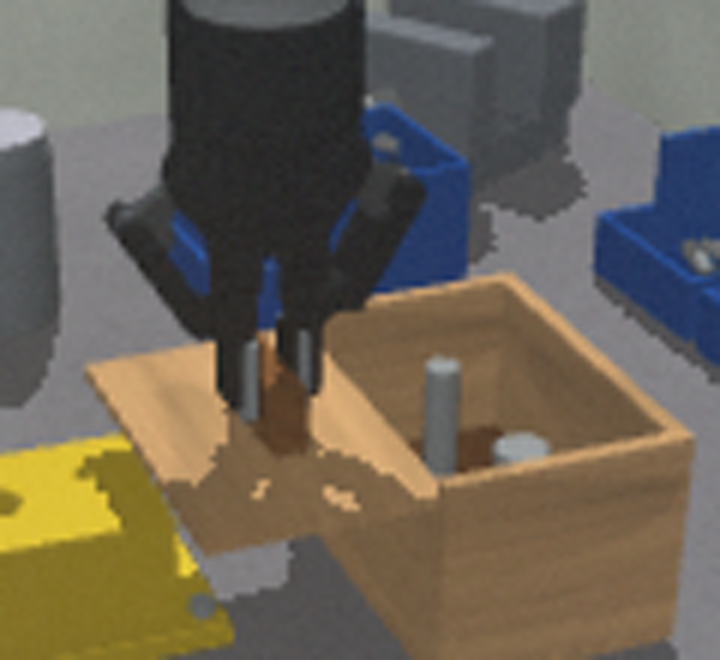

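View pics/t5c.png

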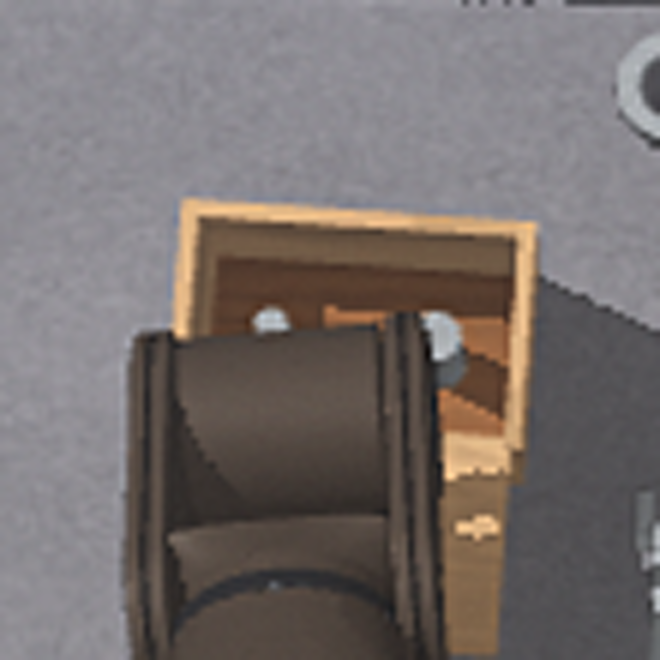

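The lid is nearly open. The thick pin is in the -y pocket, nearer the side camera. I'll push on to the stop.

```bash
python3 -m creep '[[[-0.2,0.01,0],[0,0,0],0],[[-0.2,0.01,0],[0,0,0],0]]'; python3 -m creep '[[[-0.2,0.01,0],[0,0,0],0],[[-0.2,0.01,0],[0,0,0],0]]'
```

```text
t: 8.5
tool_pos: [0.4872, 0.1549, 0.0675]
orientation: [1.0, -0.022, 0.002, 0.0]
ft_force: [6.7, -5.2, -11.8]
opening: 0.171
t: 8.75
tool_pos: [0.4874, 0.1549, 0.0675]
orientation: [1.0, -0.022, 0.005, 0.0]
ft_force: [13.4, -4.1, -16.7]
opening: 0.173
```

```bash
python3 -m creep '[[[0.4,-0.02,0],[0,0,0],50],[[0.4,-0.02,0],[0,0,0],50],[[0.4,-0.02,0],[0,0,0],50],[[0.4,-0.02,4],[0,0,0],50],[[0.4,-0.02,8],[0,0,0],50],[[0.4,-0.02,9],[0,0,0],50],[[0.4,-0.02,9],[0,0,0],50]]'; python3 - <<'E'
from h import *
np.set_printoptions(precision=4,suppress=True)
t=read_camera('top');crop(t['image'],250,110,80,70,9,'t6c.png')
s=read_camera('side');crop(s['image'],320,140,80,70,9,'s6c.png')
E
```

```text
t: 9.62
tool_pos: [0.4878, 0.1556, 0.1582]
orientation: [1.0, -0.022, 0.001, -0.0]
ft_force: [0.2, 0.7, -1.2]
opening: 0.501
```

View pics/s6c.png

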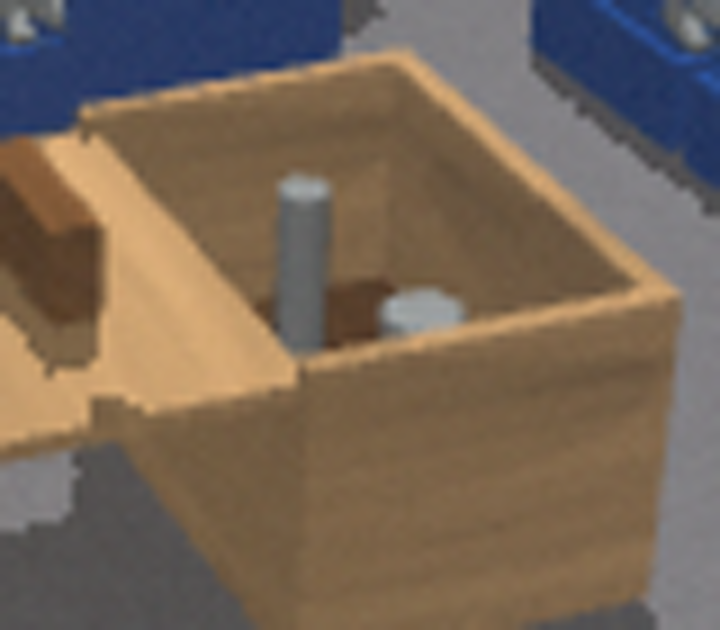

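View pics/t6c.png

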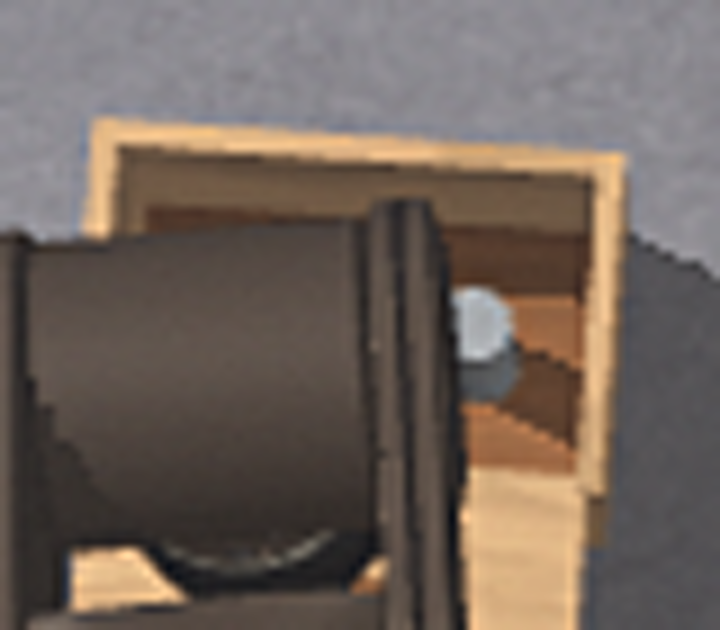

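```bash
python3 - <<'E'
from h import *
np.set_printoptions(precision=4,suppress=True)
t=read_camera('top');s=read_camera('side')
f=lambda c,o,x,y,z:pix2w(c,o[0]+(x+.5)/9-.5,o[1]+(y+.5)/9-.5,z)
print(f(s,(320,140),423,311,.083),f(t,(250,110),477,324,.083), 'thin',f(s,(320,140),304,189,.083))
for x in(382,465):print(f(s,(320,140),x,311,.083))
print(read_state()['tool_pos'])
E
```

```text
[0.5864 0.1125 0.083 ] [0.587 0.112 0.083] thin [0.5894 0.1929 0.083 ]
[0.5758 0.1172 0.083 ]
[0.5972 0.1076 0.083 ]
[0.4863 0.1553 0.1557]
```

```bash
python3 -m creep '[[[4,-2,1],[0,0,0],48],[[9,-4.3,1],[0,0,0],48],[[9.95,-4.3,0],[0,0,0],48],[[9.95,-4.3,-4],[0,0,0],48],[[9.95,-4.3,-7],[0,0,0],48],[[9.95,-4.3,-7],[0,0,0],48],[[9.95,-4.3,-7],[0,0,0],48]]'; python3 - <<'E'
from h import *
print(read_state()['tool_pos'])
s=read_camera('side');crop(s['image'],320,100,80,90,7,'s7c.png')
E
```

```text
t: 10.7
tool_pos: [0.5871, 0.1128, 0.0882]
orientation: [1.0, -0.022, 0.0, -0.0]
ft_force: [-0.2, -0.4, 0.4]
opening: 0.482
[0.58709549 0.11275158 0.08819063]
```

View pics/s7c.png

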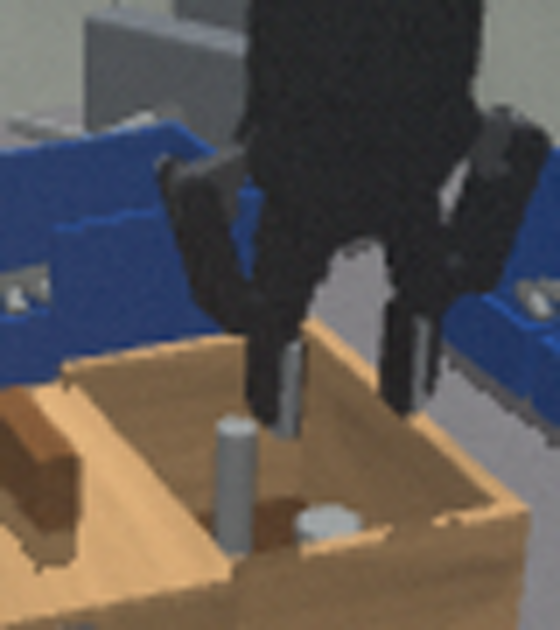

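```bash
python3 - <<'E'
from h import *
s=read_camera('side')
for z in(.12,.125,.13):
  for dx in(-.0335,-.02,.02,.0335):
    p=w2pix(s,[.587+dx,.1125-dx*.044,z]);print(z,dx,((p-[320,100])*7).round())
E
```

```text
0.12 -0.0335 [247. 444.]
0.12 -0.02 [282. 437.]
0.12 0.02 [384. 418.]
0.12 0.0335 [417. 412.]
0.125 -0.0335 [247. 431.]
0.125 -0.02 [282. 425.]
0.125 0.02 [385. 405.]
0.125 0.0335 [418. 399.]
0.13 -0.0335 [248. 418.]
0.13 -0.02 [283. 412.]
0.13 0.02 [385. 393.]
0.13 0.0335 [419. 386.]
```

```bash
python3 -m creep '[[[-0.1,0,-2],[0,0,0],48],[[-0.1,0,-4],[0,0,0],48],[[-0.1,0,-5.4],[0,0,0],48],[[-0.1,0,-6.4],[0,0,0],48],[[-0.1,0,-6.8],[0,0,0],48],[[-0.1,0,-6.8],[0,0,0],48]]'; python3 - <<'E'
from h import *
print(read_state()['tool_pos'])
s=read_camera('side');crop(s['image'],320,100,80,90,7,'s8c.png')
E
```

```text
t: 11.55
tool_pos: [0.5862, 0.1124, 0.0196]
orientation: [1.0, -0.022, -0.0, -0.0]
ft_force: [0.8, 0.4, 0.4]
opening: 0.478
[0.5862137  0.11237993 0.01964066]
```

View pics/s8c.png

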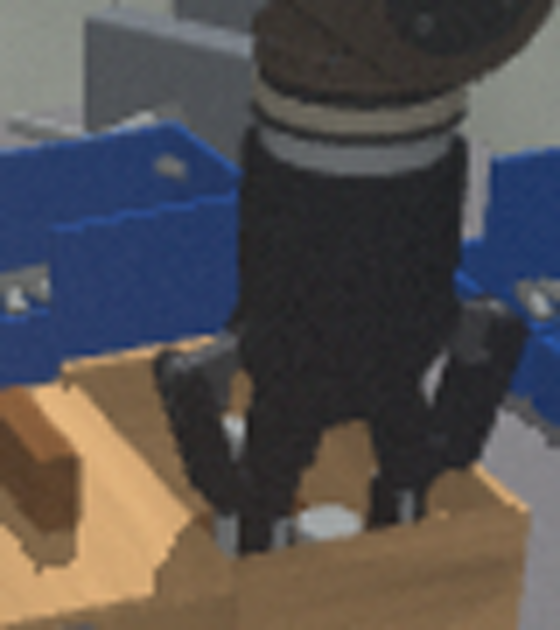

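```bash
python3 -m creep '[[[0,0,0],[0,0,0],20],[[0,0,0],[0,0,0],0],[[0,0,0],[0,0,0],0],[[0,0,0],[0,0,0],0],[[0,0,0],[0,0,0],0]]'
```

```text
t: 12.22
tool_pos: [0.5868, 0.1125, 0.0207]
orientation: [1.0, -0.022, 0.001, -0.0]
ft_force: [-1.4, -0.3, 5.5]
opening: 0.264
```

```bash
python3 -m creep '[[[0,0,1],[0,0,0],0],[[0,0,3],[0,0,0],0],[[0,0,6],[0,0,0],0],[[0,0,10],[0,0,0],0],[[0,0,13],[0,0,0],0],[[0,0,13],[0,0,0],0],[[0,0,13],[0,0,0],0]]'; python3 - <<'E'
from h import *
print(read_state()['tool_pos'])
s=read_camera('side');cv2.imwrite('pics/s9.png',s['image']);crop(s['image'],320,50,80,130,5,'s9c.png')
E
```

```text
t: 13.1
tool_pos: [0.585, 0.1123, 0.1484]
orientation: [1.0, -0.022, -0.001, 0.0]
ft_force: [-0.2, 0.7, -3.3]
opening: 0.261
[0.58497542 0.11234568 0.14843943]
```

View pics/s9c.png

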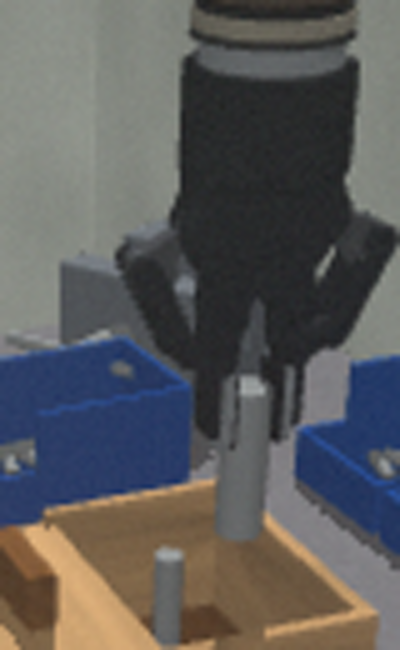

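```bash
python3 - <<'E'
from h import *
s=read_camera('side');o=np.array([320,50])
for z in(.138,.213):
  p=w2pix(s,[.585,.1123,z]);print(z,((p-o)*5).round(1), 'dx10mm',((w2pix(s,[.595,.1123,z])-p)*5).round(1),'dy10',((w2pix(s,[.585,.1223,z])-p)*5).round(1))
im=s['image'];crop(im,350,110,40,60,13,'s10c.png')
t=read_camera('top');cv2.imwrite('pics/t10.png',t['image'])
E
```

```text
0.138 [236.5 523.7] dx10mm [17.9 -3.7] dy10 [-9.7 -8.3]
0.213 [245.4 379.5] dx10mm [18.7 -3.4] dy10 [-10.2  -7.4]
```

View pics/s10c.png

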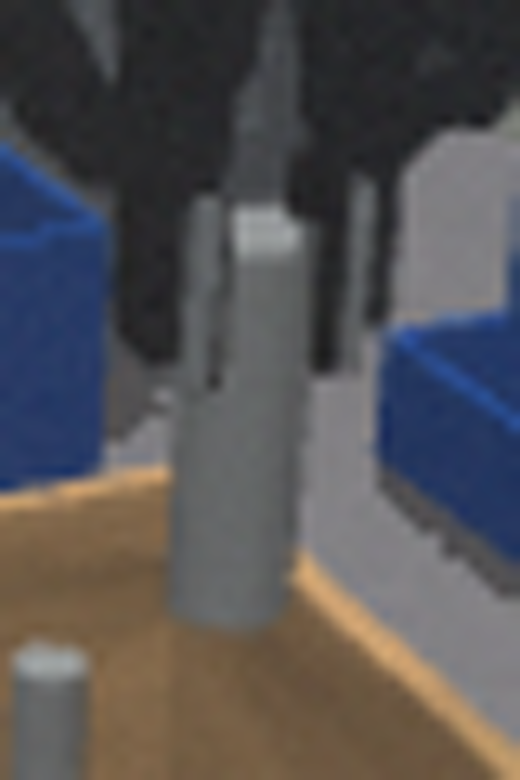

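```bash
python3 -m creep '[[[0,-4,1],[0,0,0],0],[[1,-9,1],[0,0,0],0],[[1.5,-14,1],[0,0,0],0],[[2.3,-19,1],[0,0,0],0],[[2.3,-24,1],[0,0,0],0],[[2.3,-29,0],[0,0,0],0],[[2.3,-32,-2],[0,0,0],0],[[2.3,-32.4,-4],[0,0,0],0],[[2.3,-32.4,-5.5],[0,0,0],0],[[2.3,-32.4,-6],[0,0,0],0],[[2.3,-32.4,-6],[0,0,0],0]]'; python3 - <<'E'
from h import *
st=read_state();print(st['tool_pos'],st['joints'])
s=read_camera('side');cv2.imwrite('pics/s11.png',s['image']);crop(s['image'],420,190,80,70,9,'s11c.png')
t=read_camera('top');crop(t['image'],360,90,90,80,8,'t11c.png')
E
```

```text
t: 14.62
tool_pos: [0.6092, -0.2104, 0.0895]
orientation: [1.0, -0.021, -0.0, -0.0]
ft_force: [-0.2, 0.1, -2.2]
opening: 0.261
[ 0.60919833 -0.21038685  0.08947731] [-4.89782307e-01  3.22495588e-01  1.73522658e+00  1.37792851e-04
  1.08447865e+00 -4.47351907e-01]
```

View pics/s11c.png

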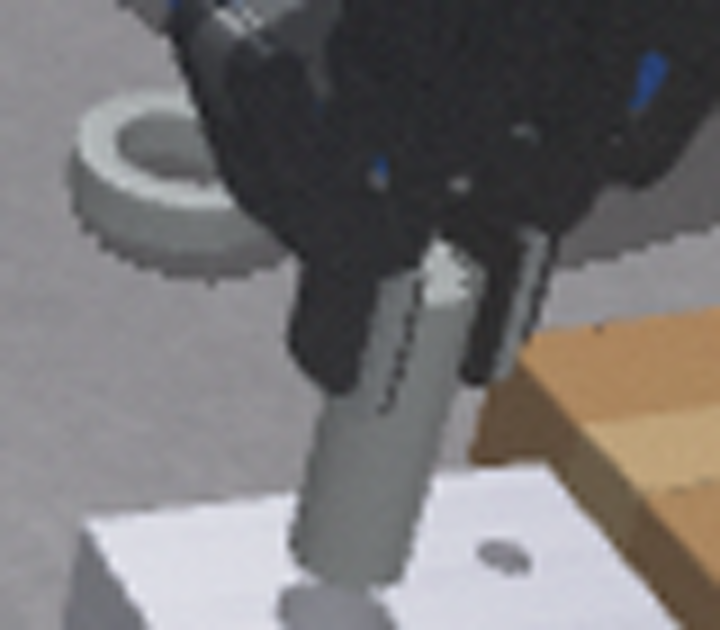

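View pics/t11c.png

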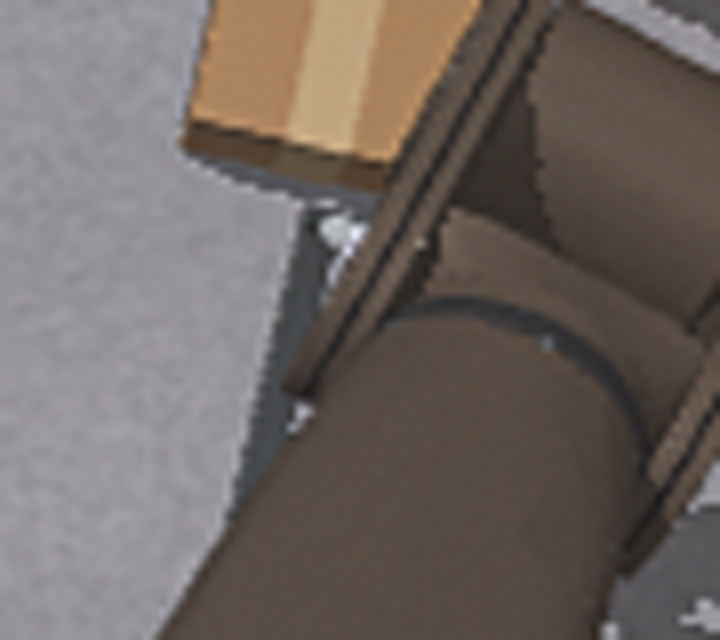

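```bash
python3 - <<'E'
from h import *
s=read_camera('side');im=s['image'];o=np.array([420,190])
k=9;I=cv2.resize(im[190:260,420:500],None,fx=k,fy=k,interpolation=cv2.INTER_CUBIC)
def ring(cx,cy,z,r,col):
    a=np.linspace(0,2*np.pi,60);pts=[((w2pix(s,[cx+r*np.cos(q),cy+r*np.sin(q),z])-o+.5)*k) for q in a]
    cv2.polylines(I,[np.int32(np.round(pts))],True,col,1)
x,y,z=.6092,-.2104,.0895-.0127
ring(x,y,z,.012,(0,0,255));ring(x,y,z+.075,.012,(0,0,255));ring(.6088,-.2121,.06,.0125,(0,255,0))
cv2.imwrite('pics/s12.png',I)
E
```

```text
(no output)
```

View pics/s12.png

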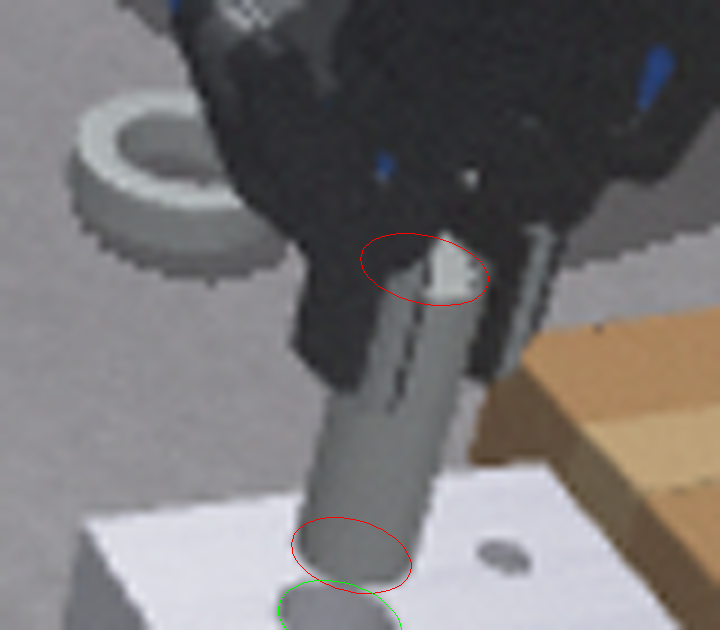

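```bash
python3 -m creep '[[[-0.04,-0.18,0],[0,0,0],0],[[-0.04,-0.18,-1],[0,0,0],0],[[-0.04,-0.18,-1.4],[0,0,0],0],[[-0.04,-0.18,-1.4],[0,0,0],0],[[-0.04,-0.18,-1.4],[0,0,0],0]]'; python3 - <<'E'
from h import *
st=read_state();print(st['tool_pos'],st['ft_force'])
s=read_camera('side');im=s['image'];crop(im,435,225,50,40,14,'s13a.png');o=np.array([435,225])
k=14;I=cv2.resize(im[225:265,435:485],None,fx=k,fy=k,interpolation=cv2.INTER_CUBIC)
def ring(cx,cy,z,r,col):
    a=np.linspace(0,2*np.pi,60);pts=[((w2pix(s,[cx+r*np.cos(q),cy+r*np.sin(q),z])-o+.5)*k) for q in a]
    cv2.polylines(I,[np.int32(np.round(pts))],True,col,1)
x,y,z=st['tool_pos'];z-=.0127
ring(x,y,z,.012,(0,0,255));ring(.6088,-.2121,.06,.0125,(0,255,0))
cv2.imwrite('pics/s13.png',I)
E
```

```text
t: 15.4
tool_pos: [0.6088, -0.2135, 0.0757]
orientation: [1.0, -0.022, 0.0, -0.0]
ft_force: [-0.7, -0.5, -1.8]
opening: 0.261
[ 0.60875474 -0.21347943  0.07569957] [-0.67759268 -0.51204259 -1.82042823]
```

View pics/s13.png

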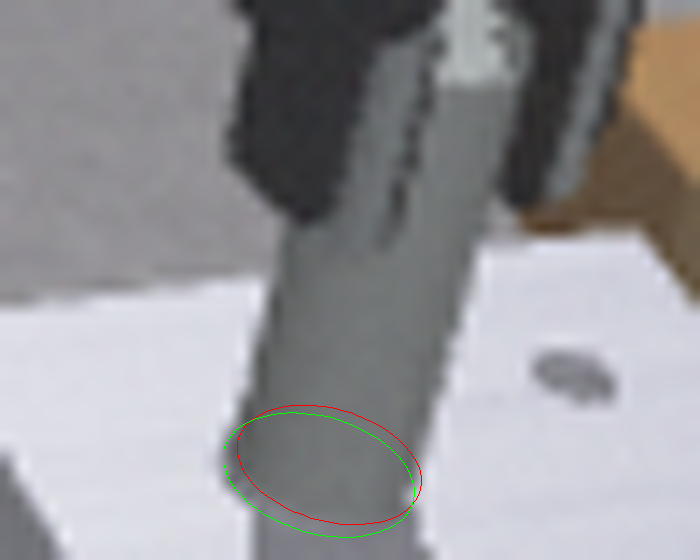

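View pics/s13a.png

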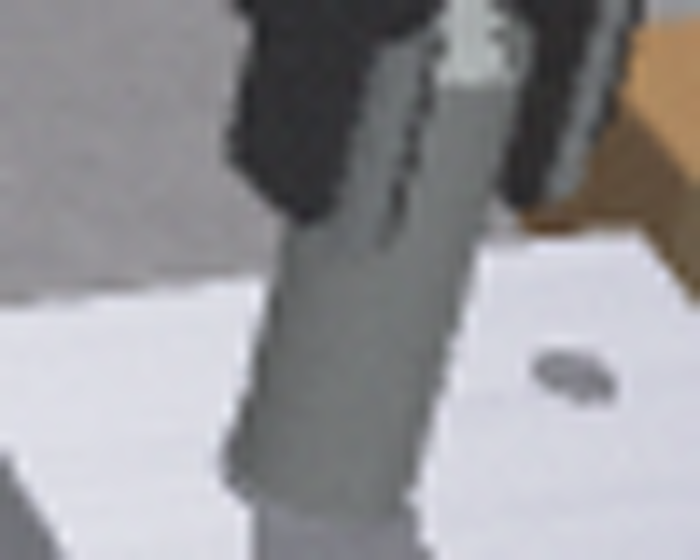

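```bash
python3 -m creep '[[[0,0,0],[0,0,0],0]]' | grep pos; python3 - <<'E'
from h import *
st=read_state();print(st['tool_pos'],st['ft_force'],st['joint_velocities'].round(3) if hasattr(st['joint_velocities'],'round') else st['joint_velocities'])
s=read_camera('side');im=s['image'];crop(im,415,205,90,75,9,'s14.png')
st=read_state();print(st['tool_pos'])
E
```

```text
tool_pos: [0.6089, -0.2135, 0.076]
[ 0.6089004  -0.21351489  0.07601699] [-0.71534683  0.14312733 -1.98919295] [ 0.001 -0.002  0.003 -0.     0.001  0.002]
[ 0.60885422 -0.21348897  0.0759857 ]
```

View pics/s14.png

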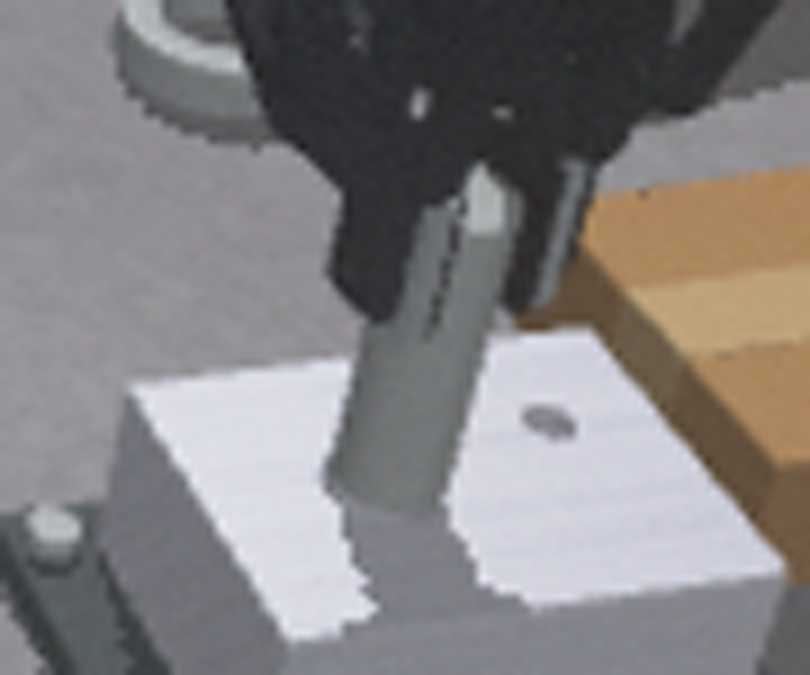

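```bash
python3 - <<'E'
from h import *
np.set_printoptions(precision=4,suppress=True)
from scipy.optimize import least_squares
s=read_camera('side');t=read_camera('top')
def boreedge(c,img,u,v,R):
    g=cv2.cvtColor(cv2.imread(img),cv2.COLOR_BGR2GRAY).astype(np.float32)
    hi=200;pts=[]
    for a in np.linspace(0,2*np.pi,48,endpoint=False):
        r=np.arange(0,R,.1);p=cv2.remap(g,(u+r*np.cos(a)).astype(np.float32)[None],(v+r*np.sin(a)).astype(np.float32)[None],cv2.INTER_LINEAR)[0]
        th=(p.max()+np.median(p[:15]))/2;i=np.argmax(p>th);pts.append((u+r[i]*np.cos(a),v+r[i]*np.sin(a)))
    W=np.array([pix2w(c,*p,.06)[:2] for p in pts])
    f=lambda q:np.hypot(W[:,0]-q[0],W[:,1]-q[1])-q[2]
    r=least_squares(f,[W[:,0].mean(),W[:,1].mean(),.0125],loss='soft_l1',f_scale=.0005);return r.x,np.abs(r.fun).mean()
print('side',boreedge(s,'pics/side0.png',457.4,258.7,9.5));print('top',boreedge(t,'pics/top0.png',412,143.4,6.5))
# pin silhouette edges in current image, rows across lower pin
g=cv2.cvtColor(s['image'],cv2.COLOR_BGR2GRAY).astype(np.float32)
for v in (246,250,254,257,259):
    row=g[v,445:480];print(v,row.astype(int).tolist())
E
```

```text
side (array([ 0.6082, -0.212 ,  0.0125]), np.float64(0.00016964122904956753))
top (array([ 0.6097, -0.2118,  0.0124]), np.float64(0.0002861638195501098))
246 [217, 217, 217, 217, 220, 221, 221, 221, 216, 96, 99, 102, 108, 113, 116, 116, 119, 116, 117, 117, 116, 111, 115, 179, 211, 213, 210, 212, 213, 213, 212, 211, 210, 211, 209]
250 [221, 219, 221, 220, 220, 220, 221, 215, 123, 98, 101, 108, 110, 115, 117, 116, 116, 119, 118, 116, 111, 112, 183, 215, 213, 214, 215, 212, 169, 142, 147, 164, 179, 212, 213]
254 [221, 222, 221, 221, 222, 221, 216, 120, 97, 105, 110, 113, 115, 116, 118, 119, 120, 117, 117, 109, 114, 184, 212, 212, 212, 210, 212, 212, 212, 212, 211, 206, 209, 207, 212]
257 [218, 220, 218, 219, 217, 189, 115, 98, 103, 109, 114, 114, 115, 117, 120, 120, 118, 116, 112, 115, 183, 217, 215, 214, 215, 214, 214, 214, 214, 212, 213, 212, 211, 212, 212]
259 [223, 222, 223, 223, 221, 215, 128, 128, 113, 110, 112, 115, 119, 119, 119, 119, 116, 112, 110, 135, 219, 216, 216, 215, 215, 213, 216, 215, 214, 213, 213, 213, 211, 208, 211]
```

```bash
python3 - <<'E'
from h import *
from scipy.optimize import least_squares
s=read_camera('side');g=cv2.cvtColor(s['image'],cv2.COLOR_BGR2GRAY).astype(int)
for u in(455,457,459,461):print(u,g[255:268,u].tolist())
obs={246:(453.5,467.85),250:(452.7,466.83),254:(451.7,465.8)}
a=np.linspace(0,2*np.pi,120)
def model(x,y,zf):
    pts=np.array([w2pix(s,[x+.012*np.cos(q),y+.012*np.sin(q),z]) for z in(zf,zf+.075) for q in a],np.float32)
    h=cv2.convexHull(pts)[:,0]
    def cross(v):
        us=[]
        for p,q in zip(h,np.roll(h,-1,0)):
            if (p[1]-v)*(q[1]-v)<0:us.append(p[0]+(v-p[1])/(q[1]-p[1])*(q[0]-p[0]))
        return min(us),max(us)
    return cross,h
x0,y0=.6088,-.2135
c,h=model(x0,y0,.0633)
for v in obs:print(v,np.round(c(v),2),obs[v])
print('bottom v at u=459:',h[np.abs(h[:,0]-459.4)<1.2])
for d in((.001,0),(0,.001)):
    c2,_=model(x0+d[0],y0+d[1],.0633);print(d,np.mean(c2(250))-np.mean(c(250)))
E
```

```text
455 [111, 111, 111, 114, 111, 115, 127, 133, 127, 129, 128, 127, 127]
457 [116, 116, 116, 118, 118, 117, 121, 132, 126, 127, 128, 128, 127]
459 [118, 119, 115, 119, 118, 117, 120, 125, 125, 128, 129, 127, 127]
461 [120, 118, 118, 118, 116, 117, 113, 118, 127, 128, 127, 127, 122]
246 [453.92 468.19] (453.5, 467.85)
250 [452.95 467.11] (452.7, 466.83)
254 [451.97 466.02] (451.7, 465.8)
bottom v at u=459: [[460.39243 261.8214 ]
 [460.05957 261.8337 ]
 [459.72098 261.83377]
 [459.3776  261.8216 ]
 [459.03046 261.7972 ]
 [458.68054 261.7607 ]
 [458.3289  261.71216]
 [459.09595 224.76492]
 [459.15085 224.57211]
 [459.22476 224.38452]
 [459.31744 224.20265]
 [459.42856 224.02698]
 [459.55783 223.85796]
 [459.70483 223.69604]
 [459.86917 223.54169]
 [460.05035 223.39525]
 [460.24786 223.25714]
 [460.46115 223.1277 ]]
(0.001, 0) 0.39141846
(0, 0.001) -0.44070435
```

```bash
python3 -m creep '[[[-0.02,0.12,0],[0,0,0],0],[[-0.02,0.12,-0.2],[0,0,0],0],[[-0.02,0.12,-0.3],[0,0,0],0],[[-0.02,0.12,-0.4],[0,0,0],0],[[-0.02,0.12,-0.5],[0,0,0],0],[[-0.02,0.12,-0.5],[0,0,0],0]]'
```

```text
t: 16.52
tool_pos: [0.6085, -0.2122, 0.0706]
orientation: [1.0, -0.022, -0.0, -0.0]
ft_force: [0.2, 0.1, -3.2]
opening: 0.261
```

```bash
python3 -m creep '[[[0,0,-0.1],[0,0,0],0],[[0,0,-0.2],[0,0,0],0],[[0,0,-0.2],[0,0,0],0]]'
```

```text
t: 16.9
tool_pos: [0.6084, -0.2122, 0.0686]
orientation: [1.0, -0.022, -0.0, -0.0]
ft_force: [-0.3, -0.1, -2.3]
opening: 0.256
```

```bash
python3 -m creep '[[[0,0,-0.1],[0,0,0],0],[[0,0,-0.2],[0,0,0],0],[[0,0,-0.2],[0,0,0],0]]'
```

```text
t: 17.27
tool_pos: [0.6084, -0.2122, 0.0665]
orientation: [1.0, -0.022, -0.0, -0.0]
ft_force: [0.2, 0.3, -2.9]
opening: 0.259
```

There's no contact force 6 mm below the expected rim height, so the pin has entered the bore. I'll keep going down.

```bash
python3 -m creep '[[[0,0,-0.3],[0,0,0],0],[[0,0,-0.6],[0,0,0],0],[[0,0,-0.9],[0,0,0],0],[[0,0,-0.9],[0,0,0],0]]'
```

```text
t: 17.77
tool_pos: [0.6083, -0.2121, 0.0572]
orientation: [1.0, -0.022, -0.0, -0.0]
ft_force: [0.4, 0.2, -2.6]
opening: 0.261
```

```bash
python3 -m creep '[[[0,0,-0.3],[0,0,0],0],[[0,0,-0.6],[0,0,0],0],[[0,0,-0.9],[0,0,0],0],[[0,0,-0.9],[0,0,0],0]]'; python3 - <<'E'
from h import *
s=read_camera('side');crop(s['image'],415,205,90,75,9,'s15.png')
E
```

```text
t: 18.27
tool_pos: [0.6083, -0.2121, 0.0483]
orientation: [1.0, -0.022, -0.0, -0.0]
ft_force: [1.2, 1.1, -1.5]
opening: 0.26
```

View pics/s15.png

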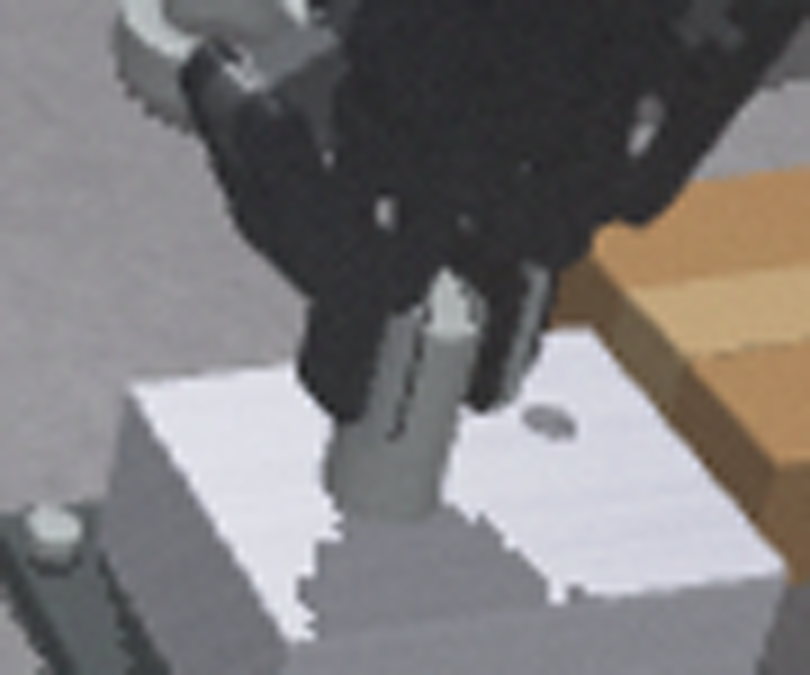

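The pin is deep in the bore, with about 5–6 mm left. I'll lower it slowly to the bottom.

```bash
python3 -m creep '[[[0,0,-0.2],[0,0,0],0],[[0,0,-0.4],[0,0,0],0],[[0,0,-0.4],[0,0,0],0]]'; python3 -m creep '[[[0,0,-0.1],[0,0,0],0],[[0,0,-0.1],[0,0,0],0]]'
```

```text
t: 18.7
tool_pos: [0.6083, -0.2121, 0.0444]
orientation: [1.0, -0.022, -0.0, -0.0]
ft_force: [-0.7, 0.2, -2.6]
opening: 0.261
t: 18.95
tool_pos: [0.6084, -0.2122, 0.0436]
orientation: [1.0, -0.022, -0.0, -0.0]
ft_force: [-0.8, -0.2, -2.0]
opening: 0.259
```

```bash
python3 -m creep '[[[0,0,-0.1],[0,0,0],0],[[0,0,-0.1],[0,0,0],0]]';python3 -m creep '[[[0,0,-0.1],[0,0,0],0],[[0,0,-0.1],[0,0,0],0]]'
```

```text
t: 19.2
tool_pos: [0.6085, -0.2122, 0.0428]
orientation: [1.0, -0.022, 0.0, 0.0]
ft_force: [0.1, 1.1, -2.6]
opening: 0.265
t: 19.45
tool_pos: [0.6087, -0.2124, 0.0427]
orientation: [1.0, -0.022, 0.0, 0.0]
ft_force: [-2.1, 0.5, 5.0]
opening: 0.259
```

```bash
python3 -m creep '[[[0,0,-0.1],[0,0,0],0],[[0,0,-0.2],[0,0,0],0],[[0,0,-0.2],[0,0,0],0]]'
```

```text
t: 19.82
tool_pos: [0.6089, -0.2125, 0.0427]
orientation: [1.0, -0.022, -0.0, 0.0]
ft_force: [-4.7, 2.4, 11.2]
opening: 0.265
```

It's on the bottom: z stopped at the predicted 0.0427 and the force is rising. I'll relax, release and retreat.

```bash
python3 -m creep '[[[0,0,0.2],[0,0,0],0],[[0,0,0.2],[0,0,0],50],[[0,0,0.2],[0,0,0],50],[[0,0,0.2],[0,0,0],50],[[0,0,0.2],[0,0,0],50],[[0,0,3],[0,0,0],50],[[0,0,8],[0,0,0],50],[[0,0,13],[0,0,0],50],[[-2,4,15],[0,0,0],50],[[-2,9,15],[0,0,0],50],[[-2,14,15],[0,0,0],50],[[-2,14,15],[0,0,0],50]]'; python3 - <<'E'
from h import *
s=read_camera('side');cv2.imwrite('pics/s16.png',s['image'])
crop(s['image'],415,205,90,75,9,'s16c.png')
t=read_camera('top');crop(t['image'],240,90,210,90,3.8,'t16c.png')
E
```

```text
t: 21.32
tool_pos: [0.5883, -0.0692, 0.1899]
orientation: [1.0, -0.02, 0.0, -0.0]
ft_force: [-0.5, -0.4, -0.5]
opening: 0.497
```

View pics/s16c.png

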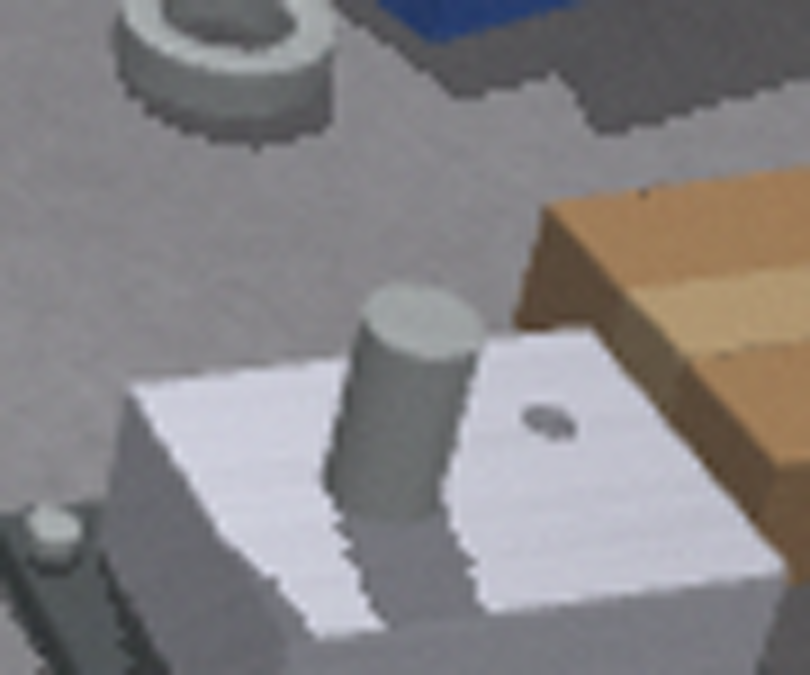

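View pics/s16.png

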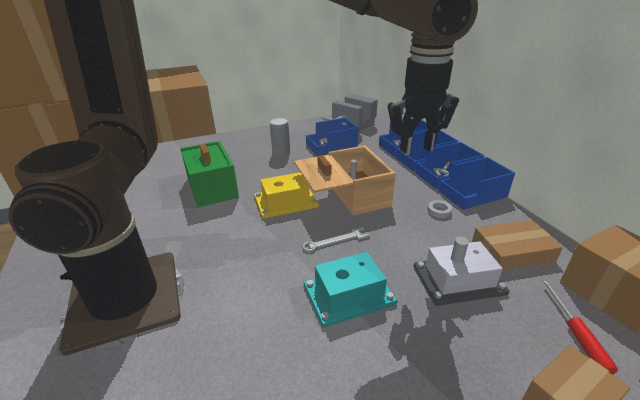

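```bash
python3 - <<'E'
from h import *
s=read_camera('side');o=np.array([415,205]);k=9
I=cv2.resize(s['image'][205:280,415:505],None,fx=k,fy=k,interpolation=cv2.INTER_CUBIC)
for z,r,c in((.06,.0125,(0,255,0)),(.105,.012,(0,0,255))):
    P=[(w2pix(s,[.6082+r*np.cos(q),-.2120+r*np.sin(q),z])-o+.5)*k for q in np.linspace(0,6.283,60)]
    cv2.polylines(I,[np.int32(np.round(P))],True,c,1)
cv2.imwrite('pics/s17.png',I)
E
```

```text
(no output)
```

View pics/s17.png

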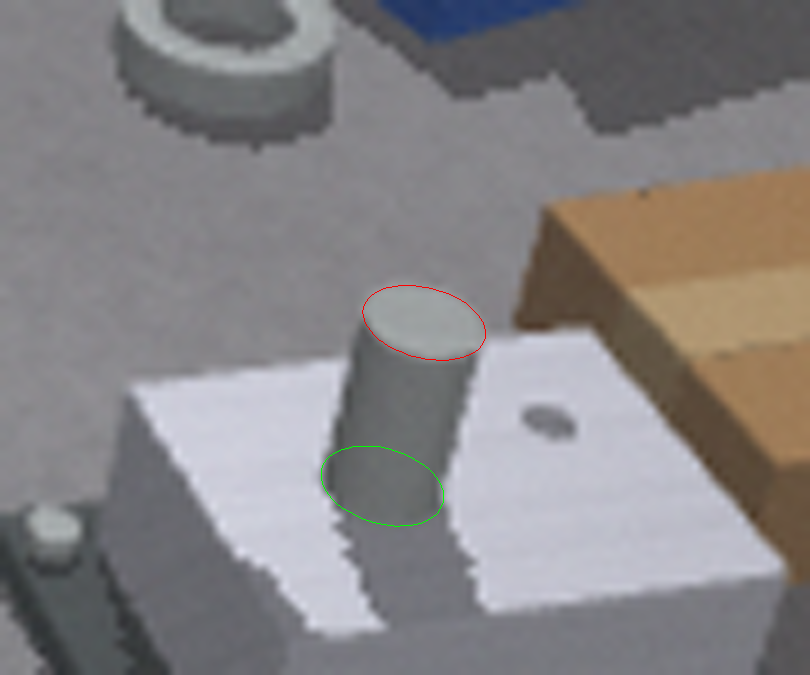

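The pin's top lies exactly on the predicted "home" ring: 45 mm proud, upright and centred. The thin pin still stands in the box, the lid is open, and the arm is clear. I'm handing in.

```bash
python3 -c "
from station import *
print(read_state()['t']);print(job_done())"
```

```text
21.475
the job is handed in; nothing more can be done
None
```

I slid the lid open to its stop and lifted out the thick pin. It went into the large bore of the silver bracket on the first try. I held it until it reached the bottom, then let go and moved the arm clear. I handed in at about 21.5 s; no verdict was reported.

**Last checks:**
- **Depth:** the descent stopped at the height predicted for fully home, with the upward force rising to about 11 N.
- **Fit:** in the final side picture, the pin's top matches the outline expected for a pin 45 mm proud, upright and centred in the bore.
- **Box:** the thin pin still stands in it.
- **Arm:** it is clear, with the wrist force near zero.

**What disagreed:**
- **TCP height:** the fingertips are really about 30–35 mm higher than the reported TCP (about 30 mm by camera, 35.5 mm by touching the lid's grip bar). My first grasp of the bar therefore closed on air, and I allowed for the offset from then on.
- **Bore position:** the two cameras differed by about 1.5 mm in x. I used the side camera for both the bore and the pin.

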